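# Centre the rocking pawn on the scan turntable

### The arm

A 7-joint arm with a two-finger parallel gripper is mounted at the origin on the work surface. World frame = base frame: x ahead of the robot, y to its left, z up, the work surface at z = 0. Lengths are in m, angles in rad, forces in N, time in s.
With the tool pointing down it reaches from about 0.4 to 0.85 m from the base axis. Payload 10.4 kg.
Tool frame: the origin (TCP) lies between the finger pads; the fingertips stand 19 mm ahead of it and the grasp point (between the pads) is the TCP; y points along the fingers, x is the direction in which the jaws open and shut, and the axes are right-handed (so a half turn about y gives the same grasp; the last joint's range is limited). The gripper opens to 85 mm and grips with 20 to 120 N. Pads are 22 mm wide; open, the fingers measure 114 mm over their backs; the gripper's body (76 mm by 85 mm) begins 54 mm behind the grasp point. The pads swing forward as they close: fully open they stand 13 mm farther back than shut.
Start: joints at [-1.237, 0.332, -0.065, 1.46, 0.022, 1.35, -0.088], TCP at [0.218, 0.586, 0.25] pointing down, gripper open.
Joint ranges: [-2.6, 2.6], [-0.5, 2.12], [-1.47, 1.34], [0.16, 2.42], [-1.27, 4.41], [0.06, 2.06], [-2.6, 2.6]. Speed limits (rad/s): [2.22, 2.22, 2.79, 2.79, 3.14, 3.14, 3.14].

### API

Orientations are given as a unit quaternion [w, x, y, z].
In Python, from plant import manip gives the robot as it stands.
- The arm moves only by the tool drive_tool, never from a script. Its arguments are lists of equal length, an entry for each row: "dp": the shift along the world's x, y, z in m, a list of three; "twist": the turn, a rotation vector about the world's x, y, z in rad, a list of three. In form: {"dp": [[dx, dy, dz], ...], "twist": [[rx, ry, rz], ...]}. A call has 1 to 20 rows; each row shifts and turns the pose as measured when the row begins; what a row does not reach is not made up. A row lasts 1/12 s, in which the tool goes at most 41.7 mm and 7.16 degrees, less where a joint would pass 70% of its speed; a pose out of reach is approached as far as the arm can. A call with a gripper value outside its range is refused whole. "fingers" is the finger opening in m, from 0 to 0.0854, set as the call begins (left out, the last holds). The fingers move at their own pace and stop on an object; the grip force is fixed at half the most. Time passes only in rows, so rows that do not move let the fingers close. It gives the time, the measured TCP pose, the force and the opening at its end, in the units of the state.
- manip.get_obs(): the state, without advancing time (a new reading comes with each control period).
- manip.read_camera(name): name is "side" or "top"; returns a dict with "frame" (384x512x3 uint8, blue, green, red), "fx", "fy", "cx", "cy" (pixels), "R" (3x3) and "t" (3): a world point X has camera coordinates R X + t. Camera axes: x right, y down, z forward; pixel columns grow to the right and rows downward; lengths in m; the calibration is good to about 2 mm. A picture is of the moment at which its call begins. There is no depth.
- manip.sign_off(): hands the job in, once; it reports no verdict.
The state is a dict: "time": time; "joint_positions": joint angles; "qd": joint speeds; "tau": joint torques, N m; "position": TCP position; "ee_rot": TCP orientation; "ft_force": force on the tool from outside, world axes, zero at the start; "moment": the same for the moment, N m; "opening": opening from 0.0 (shut) to 1.0 (fully open).
Only numpy, scipy, OpenCV 4.12 (cv2) and the standard library are available. Lean on these libraries where they do the work, as an engineer would, in place of code of your own. Each camera call takes 0.05 s, during which the arm holds its last target. There are 200 camera calls.

### The job

The orange printed pawn stands off-centre on the little round scan turntable and rocks on its warped foot. Nudge it gently with the fingertips until it stands upright and still with its whole foot inside the white disc in the middle, then draw the hand away. Do not pinch or lift it, press hard on it, flick it, tip it over or knock it off, and leave the grey pawn, the glue stick and the small carton where they are.

Things in the scene. Friction and masses are not known exactly. Their poses are not given: they have to be found in the camera images.
- turntable_centre (a point): Centre of the top face of a round turntable, in the middle of its white disc. Grey drum with a black top plate 100 mm across, level, 40 mm above the bench; it neither moves nor turns, but stands elsewhere each run. The flush white disc is 50 mm across. z points up; the heading of x and y means nothing.
- pawn_foot (a point): Centre of the orange pawn's underside, on its axis; z up along the pawn. It stands on the turntable 24 to 32 mm off centre, in any direction. Its foot is a cylinder 34 mm across, side upright from 1.5 to 12 mm up. The underside is flat only over the middle 18 mm and rises 1.5 mm to the rim, so it rocks up to 0.18 rad.
- pawn: The same loose plastic chess pawn, same origin: round, 61 mm tall, about 40 g. Above the foot a 12 mm neck, 21 mm collar (36 to 39 mm up) and 25 mm ball head (centre 50 mm up). An upright finger reaching lower than 12 mm above the turntable meets the foot's side first; pushed high, it topples. It slides with under 1 N and stops when no longer pushed.
- grey_pawn: Bystander, loose on the bench near the turntable: a grey pawn of the same shape and size (34 mm across, 61 mm tall). Origin at the centre of its underside.
- glue_stick: Bystander, loose, standing on the bench: a blue glue stick with a white cap, 27 mm across, 80 mm tall. Origin at the centre of its underside.
- nozzle_box: Bystander, loose on the bench: a small brown carton 55 x 42 x 40 mm (x, y, z) with a paper strip on its top. Origin at the centre of its underside.
There are look-alikes about, which are no part of the job. Leave any green look-alike of the part that bears turntable_centre alone.

How it is judged:
On the way:
1. the fingers touch the orange pawn (contact force between the fingers and pawn above 0.02 N).
At the end, for the whole second after the job is handed in: The orange pawn stands upright (within 0.08 rad) and still on the turntable's top, its axis within 8 mm of the turntable's centre (so its 34 mm foot is inside the 50 mm white disc) (horizontal distance between pawn_foot and turntable_centre below 0.008 m and z of pawn_foot in the frame of turntable_centre between -0.003 and 0.003 m and angle between pawn_foot's own z axis and vertical below 0.08 rad and linear speed of pawn below 0.01 m/s); the robot touches nothing.
It fails at once if the orange pawn is lifted off the turntable (more than 10 mm) (z of pawn_foot in the frame of turntable_centre above 0.01 m).
It fails at once if the orange pawn is tipped over (beyond 0.45 rad) or knocked off the turntable (z of pawn_foot in the frame of turntable_centre below -0.008 m or angle between pawn_foot's own z axis and vertical above 0.45 rad).
It fails at once if the orange pawn is pinched or pressed hard (over 8 N) (contact force between any of the fingers, the arm and pawn above 8 N).
It fails at once if the orange pawn is flicked (faster than 0.3 m/s) (linear speed of pawn above 0.3 m/s).
It fails at once if the grey pawn, the glue stick or the carton is moved more than 10 mm (distance of any of grey_pawn, glue_stick, nozzle_box from where it was at the start of the episode above 0.01 m).
It also fails if it takes over 42 s, if anything falls off the work surface, if the arm or the gripper's body presses on something with over 40 N, if the wrist force passes 120 N, or if a joint passes its speed limit or range.

## Working session

There is one attempt and no reset: what is moved stays moved. The work goes in short steps, Python scripts to look and compute and a tool call to move; the robot and the scene stay as the last step left them, time stands still between calls to the robot, and variables do not carry over. Pictures are saved under pics/ and viewed, about 8 in all and at most 12, crops included, and the job is handed in when it is done.

Besides the shell and the picture viewer there is one more tool, called after ">>>" by a JSON object that holds its "method" and its "body". drive_tool: Moves the arm, as the interface text tells. Its arguments: {"type":"object","properties":{"dp":{"type":"array"},"twist":{"type":"array"},"fingers":{"type":"number"}},"required":["dp","twist"]}

```bash
mkdir -p pics
cat > h.py <<'E'
import numpy as np, cv2
from plant import manip
def ray(c,u,v):
    R=np.array(c["R"]);t=np.array(c["t"]).ravel()
    return -R.T@t, R.T@np.array([(u-c["cx"])/c["fx"],(v-c["cy"])/c["fy"],1.])
def atz(c,u,v,z):
    o,d=ray(c,u,v); return o+d*(z-o[2])/d[2]
def proj(c,X):
    p=np.array(c["R"])@np.array(X,float)+np.array(c["t"]).ravel()
    return np.array([c["fx"]*p[0]/p[2]+c["cx"],c["fy"]*p[1]/p[2]+c["cy"]])
E
python3 - <<'E'
from h import *
a=manip.read_camera("top");b=manip.read_camera("side")
for n,c in(("top",a),("side",b)):
    cv2.imwrite(f"pics/{n}0.png",c["frame"]); print(n,c["fx"],c["cx"],c["cy"],ray(c,0,0)[0], atz(c,256,192,0.04))
    np.save(n+"0.npy",c,allow_pickle=True)
o=manip.get_obs();print(o)
E
```

```text
top 476.5756154291337 252.8595026952661 188.94195031389694 [0.48933725 0.09126177 0.91799784] [0.55239088 0.08564491 0.04      ]
side 407.73217622303684 258.7413695249489 190.68866051556805 [ 0.3736323  -0.32406943  0.54413743] [0.56257209 0.10595861 0.04      ]
{'time': 0.1, 'joint_positions': array([-1.23659399,  0.33276849, -0.06468571,  1.46084854,  0.02159736,
        1.34991445, -0.08849   ]), 'qd': array([-0.0010553 , -0.00204883,  0.00130959, -0.00228068,  0.00188262,
       -0.00046973, -0.00060417]), 'tau': array([ 9.88395550e-04, -6.26748848e+01,  4.89281164e-02, -3.92428100e+01,
        1.63341220e-02,  7.01704514e-03, -1.98112400e-05]), 'position': array([0.21819993, 0.58534033, 0.24962474]), 'ee_rot': array([-0.58052157,  0.58105719,  0.4029917 , -0.40368915]), 'ft_force': array([-0.19853206,  0.0607116 ,  0.12383358]), 'moment': array([ 0.00992756, -0.03607962, -0.03767865]), 'opening': 1.0005446562301206}
```

View pics/top0.png

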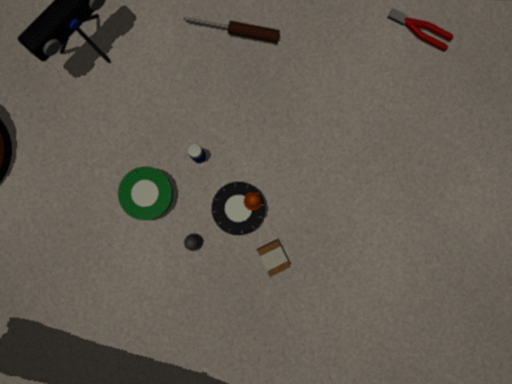

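View pics/side0.png

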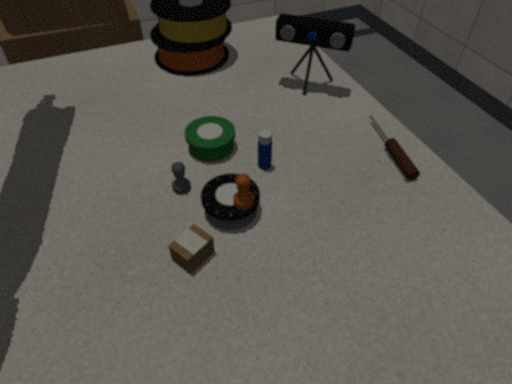

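Two round tables appear. The green one (top 146,193; side 210,135) is the look-alike. The black-topped one (top 239,208; side 230,200) carries the orange pawn (top 253,201) and fits the description. I'll confirm this in an enlarged crop.

Run:
```python
from h import *
a=np.load("top0.npy",allow_pickle=True).item();b=np.load("side0.npy",allow_pickle=True).item()
A=cv2.resize(a["frame"][140:290,160:310],(600,600),interpolation=cv2.INTER_CUBIC)
A=np.clip(A*1.8,0,255).astype("uint8")
cv2.imwrite("pics/c0.png",A)
B=cv2.resize(b["frame"][160:240,180:280],(800,640)[:2],interpolation=cv2.INTER_CUBIC)
cv2.imwrite("pics/c1.png",cv2.resize(np.clip(B*1.5,0,255).astype("uint8"),(700,560)))
for n,u,v,z in(("tt",239,208,.04),("head",253,201,.09),("grey",193,242,.05),("glue",195,152,.08),("box",273,258,.04)): print(n,atz(a,u,v,z))
for n,u,v,z in(("tt",229,196,.04),("head",243,181,.09)): print(n,atz(b,u,v,z))
```

```text
tt [0.52206074 0.11622285 0.04      ]
head [0.53298009 0.0907944  0.09      ]
grey [0.45805067 0.19751634 0.05      ]
glue [0.61790856 0.19584127 0.08      ]
box [0.43229966 0.05161123 0.04      ]
tt [0.51744075 0.11546984 0.04      ]
head [0.53456437 0.09287006 0.09      ]
```

View pics/c0.png

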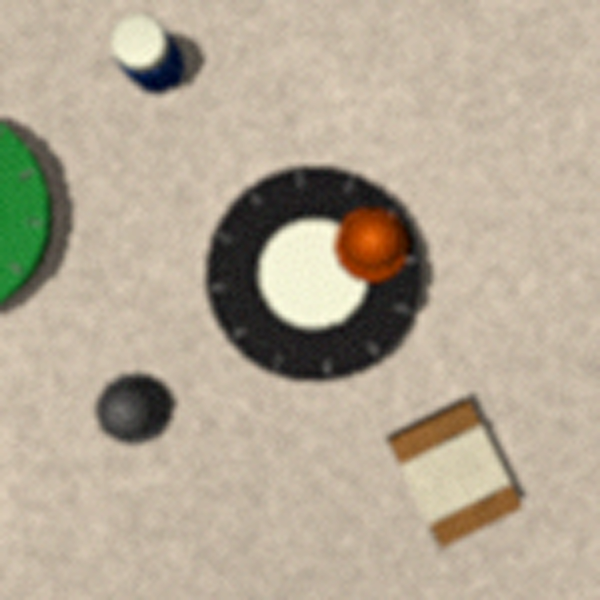

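View pics/c1.png

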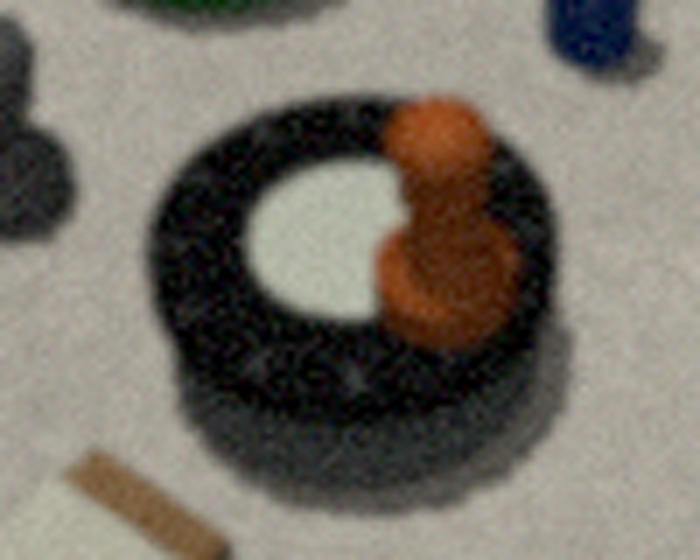

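The crop confirms it: the black-topped drum (crop centre 314,273) has a white disc, and the orange pawn's foot outline is centred at about (372,244). The grey pawn, glue stick and box are all well clear. Next I'll work out the push line and tool turn.

Run:
```python
from h import *
from scipy.spatial.transform import Rotation as Ro
a=np.load("top0.npy",allow_pickle=True).item();b=np.load("side0.npy",allow_pickle=True).item()
c=atz(a,238.2,207.9,.04);p=atz(a,252.6,200.6,.047)
print(c,p,"side",atz(b,230.0,194.9,.04), "proj",proj(b,c),proj(b,[p[0],p[1],.09]))
d=(c-p)[:2];n=np.hypot(*d);d/=n;print("dist",n,"d",d,np.arctan2(d[1],d[0]))
q=np.array(manip.get_obs()["ee_rot"]);M=Ro.from_quat(q[[1,2,3,0]]).as_matrix();print(M.round(3))
for s in(1,-1):
    ang=np.arctan2(s*d[1],s*d[0])-np.arctan2(M[1,2],M[0,2]);print(s,(ang+np.pi)%(2*np.pi)-np.pi)
print("start",c[:2]-d*(n+.045))
```

```text
[0.52220773 0.11770105 0.04      ] [0.53596054 0.09152017 0.047     ] side [0.51987304 0.1171419  0.04      ] proj [231.17966914 194.26930739] [244.15675724 181.31410535]
dist 0.029573260978243452 d [-0.46504187  0.88528869] 2.0544782342737578
[[ 0.349 -0.    -0.937]
 [ 0.937 -0.001  0.349]
 [-0.001 -1.    -0.   ]]
1 -0.7303270613399384
-1 2.4112655922498547
start [0.55688742 0.05168218]
```

>>> {"method": "drive_tool", "body": {"dp": [[0.017,-0.0267,0],[0.017,-0.0267,0],[0.017,-0.0267,0],[0.017,-0.0267,0],[0.017,-0.0267,0],[0.017,-0.0267,0],[0.017,-0.0267,0],[0.017,-0.0267,0],[0.017,-0.0267,0],[0.017,-0.0267,0],[0.017,-0.0267,0],[0.017,-0.0267,0],[0.017,-0.0267,0],[0.017,-0.0267,0],[0.017,-0.0267,0],[0.017,-0.0267,0],[0.017,-0.0267,0],[0.017,-0.0267,0],[0.017,-0.0267,0],[0.017,-0.0267,0]], "twist": [[0,0,-0.0365],[0,0,-0.0365],[0,0,-0.0365],[0,0,-0.0365],[0,0,-0.0365],[0,0,-0.0365],[0,0,-0.0365],[0,0,-0.0365],[0,0,-0.0365],[0,0,-0.0365],[0,0,-0.0365],[0,0,-0.0365],[0,0,-0.0365],[0,0,-0.0365],[0,0,-0.0365],[0,0,-0.0365],[0,0,-0.0365],[0,0,-0.0365],[0,0,-0.0365],[0,0,-0.0365]], "fingers": 0.016}}

```text
time: 1.77
position: [0.5594, 0.0265, 0.2427]
ee_rot: [0.689, -0.687, -0.158, 0.167]
ft_force: [0.5, 0.5, -0.5]
opening: 0.185
```

>>> {"method": "drive_tool", "body": {"dp": [[0,0,0],[0,0.01,-0.03],[0,0.005,-0.03],[0,0,-0.03],[0,0,-0.02],[0,0,0]], "twist": [[0,0,0],[0,0,0],[0,0,0],[0,0,0],[0,0,0],[0,0,0]]}}

```text
time: 2.27
position: [0.5618, 0.0311, 0.1287]
ee_rot: [-0.689, 0.69, 0.153, -0.16]
ft_force: [-0.3, -0.2, 0.4]
opening: 0.188
```

Run:
```python
from h import *
from scipy.spatial.transform import Rotation as Ro
o=manip.get_obs();q=np.array(o["ee_rot"]);M=Ro.from_quat(q[[1,2,3,0]]);print(o["position"],M.as_matrix().round(3))
d=np.array([-.465,.885,0]);x=np.cross([0,0,-1],d);T=Ro.from_matrix(np.c_[x,[0,0,-1],d]);print((T*M.inv()).as_rotvec())
print(np.array([.557,.052,.064])-o["position"])
```

```text
[0.56180639 0.03111442 0.12867307] [[ 0.902 -0.009 -0.432]
 [ 0.432 -0.004  0.902]
 [-0.01  -1.     0.001]]
[ 0.00390864 -0.00918278  0.03750992]
[-0.00480639  0.02088558 -0.06467307]
```

>>> {"method": "drive_tool", "body": {"dp": [[0,0,-0.02],[0,0,-0.02],[0,0,-0.015],[-0.001,0.005,-0.008],[-0.002,0.004,-0.002],[0,0,0]], "twist": [[0.002,-0.004,0.019],[0.002,-0.004,0.018],[0,0,0],[0,0,0],[0,0,0],[0,0,0]]}}

```text
time: 2.77
position: [0.5597, 0.0413, 0.0651]
ee_rot: [0.687, -0.686, -0.17, 0.17]
ft_force: [-0.1, 0.9, 0.4]
opening: 0.188
```

```bash
cat > look.py <<'E'
import sys
from h import *
from scipy.spatial.transform import Rotation as Ro
o=manip.get_obs();q=np.array(o["ee_rot"]);M=Ro.from_quat(q[[1,2,3,0]]);print(o["position"],M.as_matrix()[:,2].round(3),o["time"],o["ft_force"].round(2))
a=manip.read_camera("top");b=manip.read_camera("side")
A=cv2.resize(a["frame"][160:250,200:290],(480,480),interpolation=cv2.INTER_CUBIC)
B=cv2.resize(b["frame"][150:240,185:245+30],(300*8//5,480),interpolation=cv2.INTER_CUBIC)
cv2.imwrite(f"pics/{sys.argv[1]}.png",np.clip(np.hstack([A[:,:400],B[:,:400]])*1.6,0,255).astype("uint8"))
E
python3 look.py l1
```

```text
[0.55969673 0.04132276 0.06510527] [-0.466  0.885  0.   ] 2.7667 [-0.07  0.92  0.38]
```

View pics/l1.png

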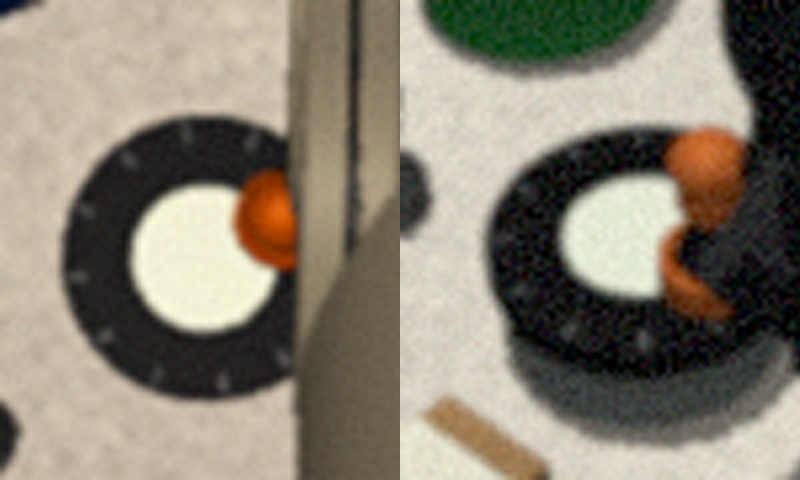

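The fingers aren't touching yet, and their tips are just above the plate. The pawn is unchanged at crop (270,215), and the cradle is lined up behind it. Advancing slowly.

>>> {"method": "drive_tool", "body": {"dp": [[0.0009,0.0027,-0.001],[0,0.0022,0],[-0.0009,0.0018,0],[-0.0009,0.0018,0],[-0.0009,0.0018,0],[-0.0009,0.0018,0],[-0.0009,0.0018,0],[-0.0009,0.0018,0],[-0.0009,0.0018,0],[-0.0009,0.0018,0],[-0.0009,0.0018,0],[-0.0009,0.0018,0],[-0.0009,0.0018,0],[-0.0009,0.0018,0],[-0.0009,0.0018,0],[-0.0009,0.0018,0],[-0.0009,0.0018,0],[-0.0009,0.0018,0],[-0.0009,0.0018,0],[0,0,0]], "twist": [[0,0,0],[0,0,0],[0,0,0],[0,0,0],[0,0,0],[0,0,0],[0,0,0],[0,0,0],[0,0,0],[0,0,0],[0,0,0],[0,0,0],[0,0,0],[0,0,0],[0,0,0],[0,0,0],[0,0,0],[0,0,0],[0,0,0],[0,0,0]]}}

```text
time: 4.53
position: [0.5464, 0.0801, 0.0684]
ee_rot: [0.686, -0.686, -0.172, 0.167]
ft_force: [-0.3, 0.7, -0.5]
opening: 0.186
```

```bash
python3 look.py l2
```

```text
[0.54643735 0.08013709 0.06841445] [-0.466  0.885 -0.002] 4.5333 [-0.27  0.73 -0.47]
```

View pics/l2.png

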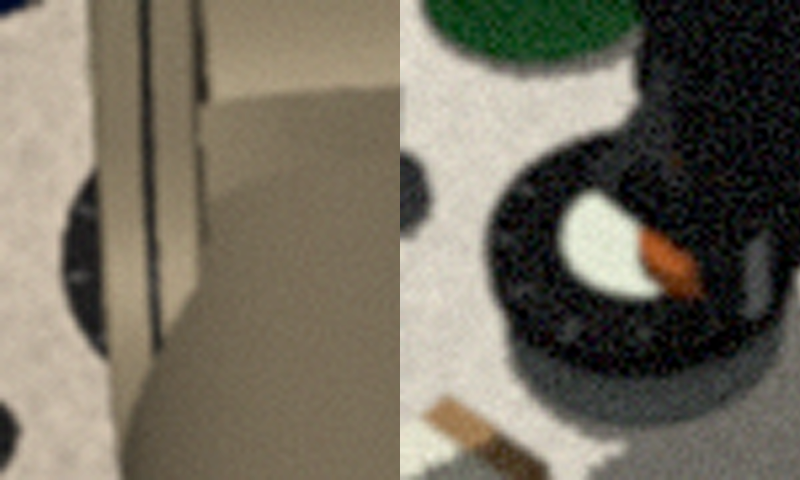

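The pawn moved a few mm: its foot's left edge in the side view went from x=665 to 642. The tool has drifted 3 mm up and about 4 mm sideways, so I'll back off, correct that and go again.

>>> {"method": "drive_tool", "body": {"dp": [[0.0015,-0.003,0],[0.0015,-0.003,0],[0.0015,-0.003,0],[0,0,0],[-0.002,-0.001,-0.002],[-0.002,-0.001,-0.002],[0,0,-0.001],[0,0,0]], "twist": [[0,0,0],[0,0,0],[0,0,0],[0,0,0],[0,0,0],[0,0,0],[0,0,0],[0,0,0]]}}

```text
time: 5.3
position: [0.5474, 0.0665, 0.0628]
ee_rot: [-0.686, 0.687, 0.171, -0.166]
ft_force: [-0.4, -0.5, -0.4]
opening: 0.185
```

```bash
cat >> h.py <<'E'
C=np.array([.5215,.1175]);D=np.array([-.465,.885]);L=np.array([.885,.465])
def rel():
    p=manip.get_obs()["position"];e=C-p[:2];print("ahead",e@D,"lat(+move along L)",e@L,p)
E
python3 -c "
from h import *
rel()
b=manip.read_camera('side')
f=b['frame'].astype(int);m=(f[...,2]>f[...,0]*1.8)&(f[...,2]>90);m[:150]=0;m[235:]=0;m[:,:185]=0;m[:,290:]=0
v,u=np.nonzero(m);print(u.min(),u.max(),v.min(),v.max(),len(u))
f=np.load('side0.npy',allow_pickle=True).item()['frame'].astype(int);m=(f[...,2]>f[...,0]*1.8)&(f[...,2]>90);m[:150]=0;m[235:]=0;m[:,:185]=0;m[:,290:]=0
v,u=np.nonzero(m);print(u.min(),u.max(),v.min(),v.max(),len(u))
"
```

```text
ahead 0.05716308410119377 lat(+move along L) 0.000810476789227014 [0.54737779 0.06650575 0.06284333]
192 206 226 234 52
234 246 174 201 61
```

>>> {"method": "drive_tool", "body": {"dp": [[-0.001,0.0017,0],[-0.001,0.0017,-0.0002],[-0.001,0.0017,-0.0002],[-0.001,0.0017,-0.0002],[-0.001,0.0017,-0.0002],[-0.001,0.0017,-0.0002],[-0.001,0.0017,-0.0002],[-0.001,0.0017,-0.0002],[0,0,0]], "twist": [[0,0,0],[0,0,0],[0,0,0],[0,0,0],[0,0,0],[0,0,0],[0,0,0],[0,0,0],[0,0,0]]}}

```text
time: 6.1
position: [0.5388, 0.0824, 0.0617]
ee_rot: [-0.686, 0.687, 0.172, -0.166]
ft_force: [1.2, -1.0, -0.0]
opening: 0.191
```

```bash
python3 -c "
from h import *
rel()"; python3 look.py l3
```

```text
ahead 0.0391113338289279 lat(+move along L) 0.0010068598479545125 [0.53880522 0.08239897 0.0617293 ]
[0.53880522 0.08239897 0.0617293 ] [-0.465  0.885 -0.002] 6.1 [ 1.19 -1.01 -0.03]
```

View pics/l3.png

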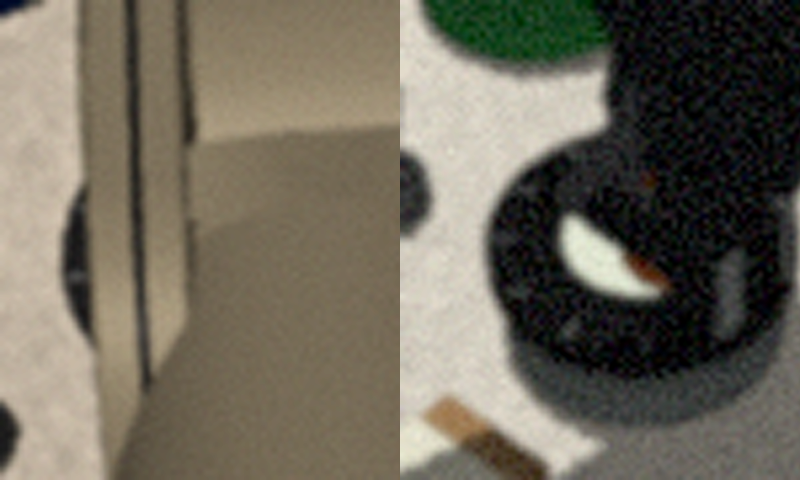

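The foot's left edge is now at about (624,255) in the side crop, from 660 at the start, so it has been pushed roughly 13 mm. About 15 mm remains. Advancing 13 mm, then I'll withdraw and look.

>>> {"method": "drive_tool", "body": {"dp": [[-0.001,0.0017,0],[-0.001,0.0017,-0.0001],[-0.001,0.0017,-0.0001],[-0.001,0.0017,-0.0001],[-0.001,0.0017,-0.0001],[-0.001,0.0017,-0.0001],[0,0,0],[0,0,0]], "twist": [[0,0,0],[0,0,0],[0,0,0],[0,0,0],[0,0,0],[0,0,0],[0,0,0],[0,0,0]]}}

```text
time: 6.87
position: [0.5325, 0.093, 0.0613]
ee_rot: [-0.686, 0.687, 0.172, -0.166]
ft_force: [0.5, -0.9, 0.5]
opening: 0.187
```

```bash
python3 -c "
from h import *
rel()"
```

```text
ahead 0.026803155804594452 lat(+move along L) 0.0016393545883594133 [0.5325187  0.09300343 0.06134072]
```

Withdraw slowly straight back along the push line, then farther, and look.

>>> {"method": "drive_tool", "body": {"dp": [[0.001,-0.002,0],[0.001,-0.002,0],[0.002,-0.004,0],[0.004,-0.007,0],[0.005,-0.01,0],[0.006,-0.012,0],[0.006,-0.012,0],[0.006,-0.012,0],[0.006,-0.012,0],[0.006,-0.012,0],[0.003,-0.006,0],[0,0,0],[0,0,0]], "twist": [[0,0,0],[0,0,0],[0,0,0],[0,0,0],[0,0,0],[0,0,0],[0,0,0],[0,0,0],[0,0,0],[0,0,0],[0,0,0],[0,0,0],[0,0,0]]}}

```text
time: 7.95
position: [0.5828, -0.0124, 0.0611]
ee_rot: [-0.686, 0.688, 0.17, -0.165]
ft_force: [0.0, -0.4, -0.0]
opening: 0.19
```

```bash
python3 -c "
from h import *
rel()"; python3 look.py l4
```

```text
ahead 0.14345680210585537 lat(+move along L) 0.006154854859705851 [ 0.58279408 -0.01239272  0.06109395]
[ 0.58279408 -0.01239272  0.06109395] [-0.46   0.888 -0.005] 7.95 [ 0.01 -0.43 -0.  ]
```

View pics/l4.png

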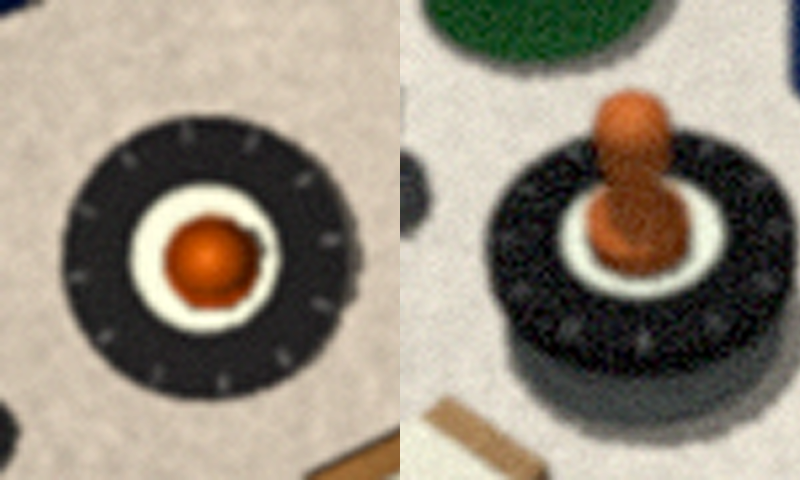

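The pawn stands centred on the white disc. In the top view the foot is at about (211,262) and the disc centre at (205,258), about 2 mm apart. The head offset matches upright parallax. I'll raise the hand, check the pawn is still and the bystanders are unmoved, then hand in.

>>> {"method": "drive_tool", "body": {"dp": [[0,0,0.02],[0,0,0.03],[0,0,0.03],[0,0,0.02],[0,0,0],[0,0,0],[0,0,0],[0,0,0]], "twist": [[0,0,0],[0,0,0],[0,0,0],[0,0,0],[0,0,0],[0,0,0],[0,0,0],[0,0,0]]}}

```text
time: 8.72
position: [0.5787, -0.0044, 0.1629]
ee_rot: [0.686, -0.686, -0.172, 0.17]
ft_force: [-0.5, 0.1, -1.0]
opening: 0.186
```

Run:
```python
from h import *
def blob(c):
    f=c["frame"].astype(int);m=(f[...,2]>f[...,0]*3)&(f[...,2]>50);m[:,:200]=0;m[:,275:]=0;m[:150]=0;m[230:]=0
    v,u=np.nonzero(m);return u.mean().round(2),v.mean().round(2),len(u)
a0=np.load("top0.npy",allow_pickle=True).item()["frame"].astype(int)
for i in range(3):
    a=manip.read_camera("top");b=manip.read_camera("side");print(blob(a),blob(b))
d=np.abs(a["frame"].astype(int)-a0).mean(2)
for n,u,v in(("grey",193,242),("glue",197,154),("box",273,258)):print(n,d[v-12:v+12,u-12:u+12].mean().round(1))
print("bg",d[280:300,300:340].mean())
t=a["frame"]; cv2.imwrite("pics/end.png",cv2.resize(np.clip(t[130:290,160:360]*1.6,0,255).astype("uint8"),(750,600),interpolation=cv2.INTER_CUBIC))
```

```text
(np.float64(239.0), np.float64(208.78), 212) (np.float64(228.76), np.float64(185.19), 406)
(np.float64(238.95), np.float64(208.83), 212) (np.float64(228.71), np.float64(185.2), 410)
(np.float64(238.94), np.float64(208.83), 208) (np.float64(228.74), np.float64(185.35), 402)
grey 14.6
glue 17.8
box 19.0
bg 39.156666666666666
```

View pics/end.png

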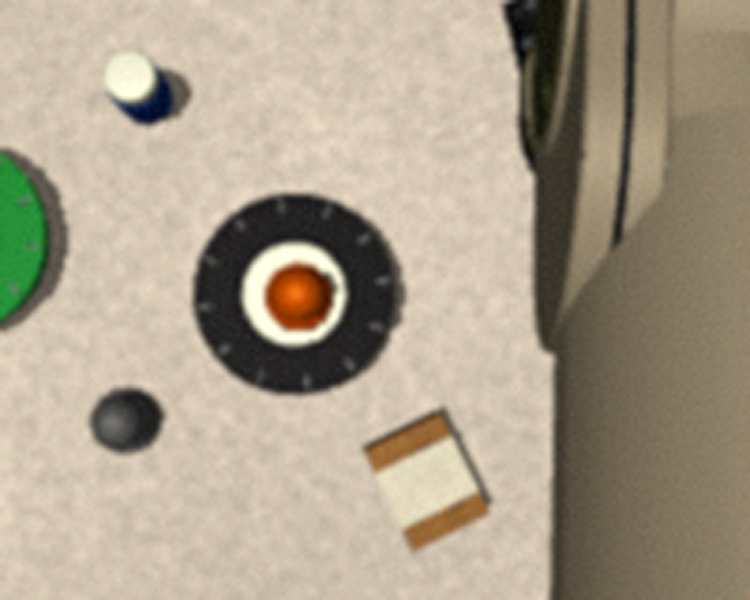

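The pawn is upright on the disc, bystanders are where they were (grey pawn 193,242; glue stick 195,152; box 273,258), and the hand is clear.

```bash
python3 -c "
from plant import manip
print(manip.sign_off())"
```

```text
the job is handed in; nothing more can be done
None
```

I nudged the orange pawn about 28 mm onto the white disc with two slightly open fingertips pushing low on its foot. I then drew the hand straight back and up, and handed the job in at about 9 s. The hand-in reports no verdict.

- **Position:** in the last pictures the pawn stood upright, about 2 mm from the disc centre, with its whole foot on the white. It stayed put to within about 0.2 px over three successive looks.
- **Bystanders:** by eye, the grey pawn, glue stick and carton are at their starting pixels. A pixel-difference check against the first picture told me nothing, because the overall lighting had changed.
- **Drift on the first push:** the tool drifted about 3 mm up and 4 mm sideways. I backed off, corrected it and pushed again. Sampled wrist readings (at the end of each move only) stayed under about 2 N.
- **Calibration:** the two cameras disagreed by about 2 mm on the turntable centre, within their stated accuracy.

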